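Swing a clamp strap over the work with the hex key

TASK

Take the T-handle hex key with the blue grip (the thick one that fits) out of the wooden stand and seat it all the way down in the hex socket of the swing clamp's screw. Only once it is fully home, turn it clockwise (seen from above) until the yellow strap lies across the square steel tube. Let go and leave the key standing in the socket; leave the black key where it is.

Things in the scene. Friction and masses are not known exactly. Their poses are not given: they have to be found in the camera images.
- blue_key_grip (a point): Centre of the blue crossbar grip of the thick T-handle hex key, standing upright in a wooden stand. Bar 80 mm long (own x), 26 wide (own y), 26 high (own z, up). Its 20 mm (across flats) hexagonal shaft ends 110 mm below this point; corners of the hexagon lie along own x. It stands 50 mm deep in a round hole: lift it out at least that far. 0.25 kg.
- blue_key_tip (a point): Centre of the lower end face of the blue key, 110 mm below its grip's centre; the last 6 mm taper as a lead-in. Axes as for the grip.
- black_key_grip (a point): Centre of the black crossbar grip of the other T-handle key, of the same height and grip size, in the stand's other hole 110 mm away; its hexagon is 12 mm, far too thin for the socket. It stays in the stand (190 x 70 mm, 55 mm high). Either key may be in either hole.
- socket (a point): Centre of the FLOOR of the hex socket in the clamp screw's round head (54 mm across). Its mouth is 32 mm higher: 9 mm of hexagonal funnel, 35 narrowing to 21.5 mm across flats, then straight. Seated, the key's end rests on this point. Own z up, own x along the yellow strap. The hexagon's corners lie along own x: the grip bar goes in parallel to the strap or at any multiple of 60 degrees from it.
- fixture: Grey base plate of the swing clamp, 135 x 140 mm, fixed; origin on its underside on the screw's axis, z up. The 25 mm square tube lies on it along own x, 70 mm to the -y side. Yellow strap: turns with the screw, 22 mm wide, reaches 84 mm, top 46 mm above the table. A fixed toggle clamp 155 mm tall stands on the table between stand and fixture: carry the key over it.
- screw (a joint): Angle of screw and strap in rad, growing clockwise seen from above. Starts at 0 to 0.12 (open); at 1.05 (60 degrees) the strap lies square across the tube; hard stop at 1.15. About 0.15 N m of friction; it stays where it is left. The key has up to about 9 degrees of play in the socket, so turn it that much farther than the screw.
Mind the look-alikes: they are no part of the job. Leave any orange look-alike of the part that bears blue_key_grip alone.

How it is judged:
On the way, in this order (a step that is already met when the one before it is completed fails the run):
1. the blue key is fully home in the socket, upright, while the strap is still open (screw below 0.25 rad) (z of blue_key_tip in the frame of socket below 0.006 m and horizontal distance between blue_key_tip and socket below 0.008 m and angle between blue_key_grip's own z axis and vertical below 0.18 rad and value of joint screw below 0.25 rad), for 0.2 s.
2. the screw is turned to more than 0.8 rad with the key still home (value of joint screw above 0.8 rad and z of blue_key_tip in the frame of socket below 0.008 m and horizontal distance between blue_key_tip and socket below 0.008 m), for 0.2 s.
At the end, for the whole second after the job is handed in: The strap lies across the tube (screw beyond 0.8 rad, at rest), the blue key stands in the socket (end face within 8 mm of the floor and of the axis, tilt under 10 degrees) and the black key's grip is within 30 mm of where it was (all of step 2 and angle between blue_key_grip's own z axis and vertical below 0.18 rad and velocity of joint screw between -0.05 and 0.05 rad/s and distance of black_key_grip from where it was at the start of the episode below 0.03 m and velocity of joint screw above -0.05 rad/s); the robot touches nothing.
It fails at once if the black key is pulled from its place (its grip moves more than 40 mm) (distance of black_key_grip from where it was at the start of the episode above 0.04 m).
It also fails if it takes over 38 s, if anything falls off the work surface, if the arm or the gripper's body presses on something with over 40 N, if the wrist force passes 120 N, or if a joint passes its speed limit or range.

ROBOT

A 7-joint arm with a two-finger parallel gripper is mounted at the origin on the work surface; the furniture and walls round the work are solid. World frame = base frame: x ahead of the robot, y to its left, z up, the work surface at z = 0. Lengths are in m, angles in rad, forces in N, time in s.
With the tool pointing down it reaches from about 0.4 to 0.85 m from the base axis. Payload 6.9 kg.
Tool frame: the origin (TCP) lies on the centre line of the jaws, within the pads' length; the fingertips stand 14 mm ahead of it and the grasp point (between the pads) lies 5 mm behind it; z points along the fingers, y is the direction in which the jaws open and shut (so a half turn about z gives the same grasp; the last joint's range is limited). The gripper opens to 85 mm and grips with 20 to 120 N. Pads are 22 mm wide; open, the fingers measure 114 mm over their backs; the gripper's body (76 mm by 85 mm) begins 54 mm behind the grasp point. The pads swing forward as they close: fully open they stand 13 mm farther back than shut.
Start: joints at [-1.167, 0.507, -0.238, 1.5, 0.126, 1.149, -0.155], TCP at [0.184, 0.597, 0.245] pointing down, gripper open.
Joint ranges: [-3.08, 3.08], [-0.24, 2.05], [-1.43, 1.35], [0, 2.5], [-1.52, 4.66], [0.17, 1.96], [-2.89, 2.89]. Speed limits (rad/s): [2.39, 2.39, 3.14, 3.14, 3.14, 3.14, 3.14].

INTERFACE

Orientations are given as a rotation vector (axis times angle).
In Python, from station import arm, imaging gives the robot as it stands. The module is installed in compiled form; this text tells all that it offers.
- The arm moves only by the tool send_rows, never from a script. Its argument "commands" is one flat list of numbers, 4 for each row, row after row: the shift along the tool's x, y, z in m, then the turn about the tool's z in rad. A call has 1 to 8 rows; each row is the pose to reach, as a shift and turn from the pose commanded when the call began, along the tool's axes at that moment; what a row does not reach only later rows make up. A row lasts 1/8 s, in which the tool goes at most 62.5 mm and 10.7 degrees, less where a joint would pass 70% of its speed; a pose out of reach is approached as far as the arm can. A call with a gripper value outside its range is refused whole. "fingers" is the finger opening in m, from 0 to 0.0854, set as the call begins (left out, the last holds). The fingers move at their own pace and stop on an object; the grip force is fixed at half the most. Time passes only in rows, so rows that repeat a pose let the fingers close. It gives the time, the measured TCP pose, the force and the opening at its end, in the units of the state.
- arm.read_state(): the state, without advancing time (a new reading comes with each control period).
- imaging.snapshot(name): name is "scene" or "top" or "wrist"; returns the picture (420x560x3 uint8, blue, green, red); there is no depth.
- imaging.get_calibration(name): a dict with "fx", "fy", "cx", "cy" (pixels), "world_from_camera" (4x4, takes a point from camera to world coordinates); the wrist camera has in their place "T_tool_cam" (4x4, takes a point from camera to tool coordinates, whose origin is the TCP and whose axes are the flange's). Camera axes: x right, y up, looking along -z (the intrinsics and any distortion apply to the point x, -y, -z); pixel columns grow to the right and rows downward; lengths in m; the calibration is good to about 2 mm. A picture is of the moment at which its call begins: read the wrist's pose just before it. get_calibration takes no time and is no camera call.
- arm.job_done(): hands the job in, once; it reports no verdict.
The state is a dict: "clock": time; "q": joint angles; "qvel": joint speeds; "tau": joint torques, N m; "position": TCP position; "tool_rot": TCP orientation; "force": force on the tool from outside, world axes, zero at the start; "ft_torque": the same for the moment, N m; "gripper_width": finger opening in m.
Only numpy, scipy, OpenCV 4.12 (cv2) and the standard library are available. Lean on these libraries where they do the work, as an engineer would, in place of code of your own. Each camera call takes 0.05 s, during which the arm holds its last target.

## Working session

There is one attempt and no reset: what is moved stays moved. The work goes in short steps, Python scripts to look and compute and a tool call to move; the robot and the scene stay as the last step left them, time stands still between calls to the robot, and variables do not carry over. Pictures are saved under pics/ and viewed, and the job is handed in when it is done.

Besides the shell and the picture viewer there is one more tool, called after "Request:" as name(argument=value, ...) on one line, values as JSON. send_rows: Moves the arm, as the interface text tells. Its arguments: {"type":"object","properties":{"commands":{"type":"array","items":{"type":"number"}},"fingers":{"type":"number"}},"required":["commands"]}

```bash
mkdir -p pics
python3 - <<'E'
from station import arm, imaging
import cv2, numpy as np
np.set_printoptions(precision=4,suppress=True)
s=arm.read_state(); print({k:np.round(v,4) for k,v in s.items()})
for n in ["scene","top","wrist"]:
    im=imaging.snapshot(n); cv2.imwrite(f"pics/{n}0.png",im)
    c=imaging.get_calibration(n); print(n,{k:(np.array(v)) for k,v in c.items()})
E
```

```text
{'clock': np.float64(0.0), 'q': array([-1.1665,  0.5084, -0.2375,  1.5011,  0.1257,  1.1489, -0.1548]), 'qvel': array([-0.0015, -0.0011,  0.0015, -0.0007,  0.0006,  0.0006,  0.0026]), 'tau': array([  0.0002, -62.0605,  -2.1857, -24.9639,   0.013 ,   0.0122,
         0.    ]), 'position': array([0.1839, 0.5968, 0.2444]), 'tool_rot': array([-0.4676, -3.1064,  0.0029]), 'force': array([-0.5363,  0.3027, -0.2279]), 'ft_torque': array([-0.0126,  0.0345,  0.0763]), 'gripper_width': np.float64(0.0854)}
scene {'fx': array(524.427), 'fy': array(524.427), 'cx': array(291.2253), 'cy': array(216.7825), 'world_from_camera': array([[ 0.4294,  0.6201, -0.6566, -0.4689],
       [-0.903 ,  0.3065, -0.3011, -0.4078],
       [ 0.0145,  0.7222,  0.6916,  1.0081],
       [ 0.    ,  0.    ,  0.    ,  1.    ]])}
top {'fx': array(510.7582), 'fy': array(510.7582), 'cx': array(292.0023), 'cy': array(204.4024), 'world_from_camera': array([[-0.0267,  0.9965, -0.0791,  0.2747],
       [-0.9996, -0.0269, -0.0014, -0.0036],
       [-0.0035,  0.0791,  0.9969,  1.4807],
       [ 0.    ,  0.    ,  0.    ,  1.    ]])}
wrist {'fx': array(374.0736), 'fy': array(374.0736), 'cx': array(276.2004), 'cy': array(206.3316), 'T_tool_cam': array([[ 0.0008,  0.9591,  0.283 ,  0.0723],
       [ 1.    , -0.0004, -0.0013,  0.0002],
       [-0.0012,  0.283 , -0.9591, -0.1284],
       [ 0.    ,  0.    ,  0.    ,  1.    ]])}
```

View pics/scene0.png

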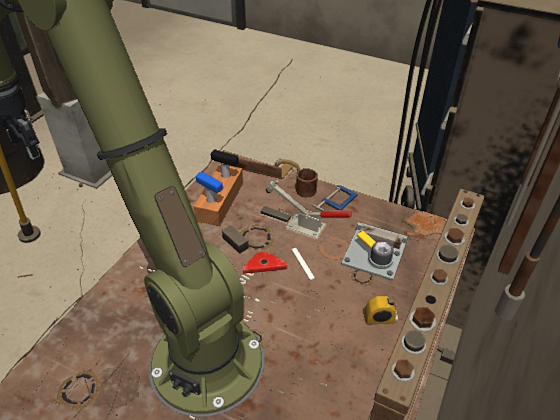

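View pics/top0.png

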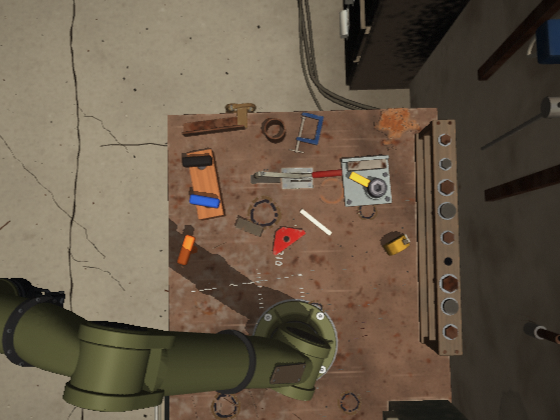

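View pics/wrist0.png

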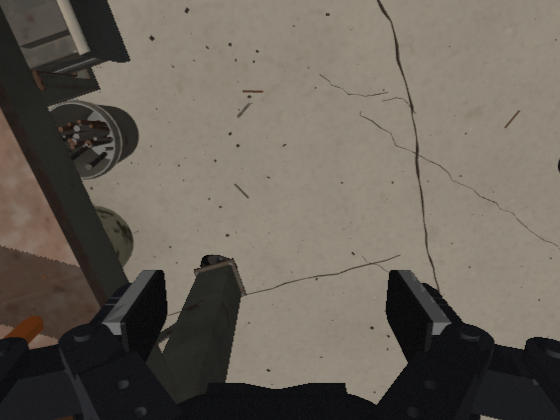

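The top view shows the blue grip at (204,201), the black one at (198,159), the orange look-alike at (186,249), the screw head at (375,187) with its strap towards (357,180), and the toggle clamp near (295,178). I'll measure these now.

```bash
cat > h.py <<'E'
import cv2, numpy as np
from station import arm, imaging
from scipy.spatial.transform import Rotation as R
np.set_printoptions(precision=4,suppress=True)
def ray(n,px,state=None):
    c=imaging.get_calibration(n)
    d=np.array([(px[0]-c['cx'])/c['fx'],-(px[1]-c['cy'])/c['fy'],-1.])
    if n=='wrist':
        T=np.eye(4);T[:3,:3]=R.from_rotvec(state['tool_rot']).as_matrix();T[:3,3]=state['position'];T=T@np.array(c['T_tool_cam'])
    else: T=np.array(c['world_from_camera'])
    return T[:3,3],T[:3,:3]@d
def onz(n,px,z,state=None):
    o,d=ray(n,px,state); return o+d*(z-o[2])/d[2]
def blobs(im,lo,hi,amin=30):
    m=cv2.inRange(cv2.cvtColor(im,cv2.COLOR_BGR2HSV),lo,hi)
    m=cv2.morphologyEx(m,cv2.MORPH_OPEN,np.ones((2,2)))
    cs,_=cv2.findContours(m,cv2.RETR_EXTERNAL,cv2.CHAIN_APPROX_NONE)
    return [c for c in cs if cv2.contourArea(c)>amin]
E
python3 - <<'E'
from h import *
for n in ['top','scene']:
    im=cv2.imread(f'pics/{n}0.png')
    for nm,lo,hi in [('blue',(105,140,60),(125,255,255)),('yellow',(22,150,120),(33,255,255))]:
        for c in blobs(im,lo,hi,25): print(n,nm,cv2.contourArea(c),cv2.minAreaRect(c),cv2.boundingRect(c))
im=cv2.imread('pics/top0.png'); a=cv2.resize(im[130:260,160:290],None,fx=6,fy=6,interpolation=cv2.INTER_CUBIC)[:600]
cv2.imwrite('pics/ta.png',a)
cv2.imwrite('pics/tb.png',cv2.resize(im[145:215,330:400],None,fx=8,fy=8,interpolation=cv2.INTER_CUBIC))
im=cv2.imread('pics/scene0.png');cv2.imwrite('pics/sb.png',cv2.resize(im[215:285,335:415],None,fx=8,fy=8,interpolation=cv2.INTER_CUBIC))
E
```

```text
top blue 226.5 ((204.94593811035156, 201.8243408203125), (29.098621368408203, 9.206343650817871), 9.462322235107422) (191, 196, 29, 13)
top blue 220.0 ((554.5, 38.0), (34.0, 9.0), 90.0) (550, 21, 10, 35)
top yellow 108.5 ((360.1000061035156, 179.8000030517578), (19.677398681640625, 6.708203315734863), 26.56505012512207) (351, 173, 19, 14)
scene blue 270.5 ((209.65383911132812, 182.7307586669922), (28.652021408081055, 11.28715991973877), 29.744882583618164) (197, 173, 26, 21)
scene yellow 87.5 ((367.2529296875, 238.78822326660156), (17.2459716796875, 6.0740532875061035), 40.601295471191406) (360, 232, 16, 15)
```

```bash
python3 -c "
from h import *
for p in [(204,201),(198,159)]: print(onz('top',p,.122))
print(onz('top',(375,187),.05),onz('top',(357,179),.046), onz('top',(375,187),.07))"
```

```text
[0.398  0.2331 0.122 ]
[0.5118 0.2478 0.122 ]
[ 0.4311 -0.2365  0.05  ] [ 0.4556 -0.1872  0.046 ] [ 0.4289 -0.2332  0.07  ]
```

View pics/ta.png

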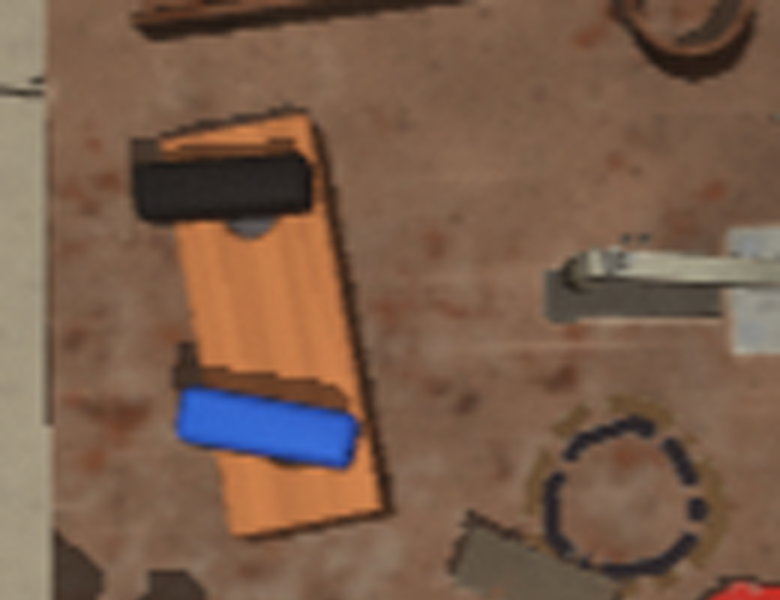

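View pics/tb.png

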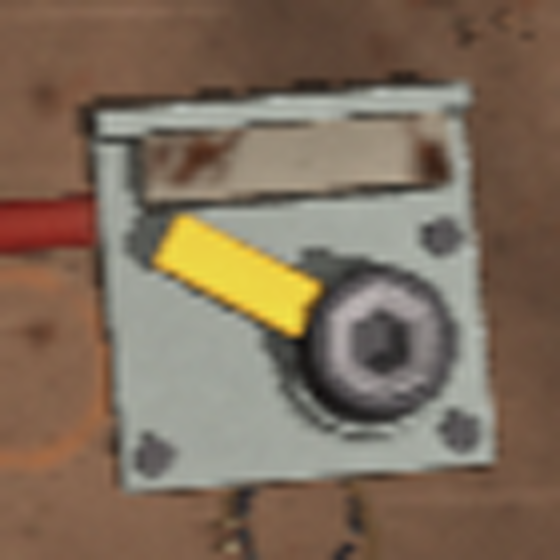

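View pics/sb.png

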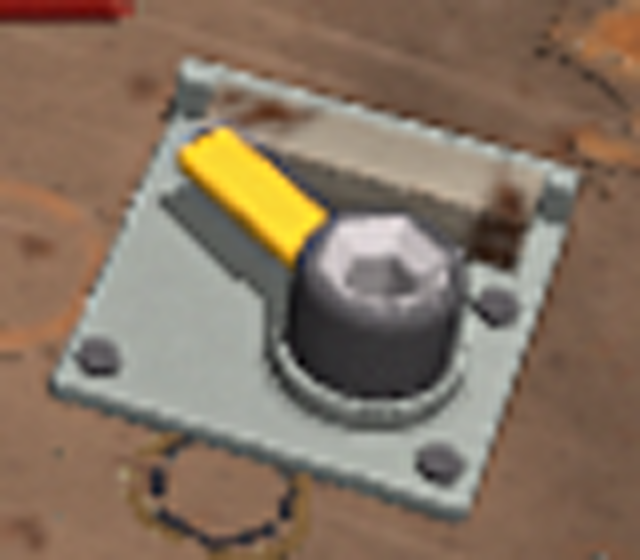

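Run:
```python
from h import *
def tri(a,b):
    (o1,d1),(o2,d2)=ray('top',a),ray('scene',b)
    A=np.stack([d1,-d2],1); t=np.linalg.lstsq(A,o2-o1,rcond=None)[0]
    p,q=o1+d1*t[0],o2+d2*t[1]; return (p+q)/2,np.linalg.norm(p-q)
f=lambda u,v,x,y:((u+.5)/8-.5+x,(v+.5)/8-.5+y)
print('mouth',tri(f(378,340,330,145),f(380,255,335,215)))
print('strap tip corner L',tri(f(152,262,330,145),f(180,152,335,215)),'R',tri(f(180,214,330,145),f(225,128,335,215)))
print('handle end', tri((342,174),(351,214)))
g=lambda u,v:((u+.5)/6-.5+160,(v+.5)/6-.5+130)
# blue top face corners
for n in ['top']:
    im=cv2.imread(f'pics/{n}0.png'); c=[c for c in blobs(im,(105,140,60),(125,255,255)) if 180<c[0][0][0]<230][0]
    r=cv2.minAreaRect(c); b=cv2.boxPoints(r); w=np.array([onz('top',p,.12) for p in b]); print(w, w.mean(0))
    for i in range(4):
        e=w[(i+1)%4]-w[i]; print(np.linalg.norm(e),np.degrees(np.arctan2(e[1],e[0])))
    print('tri',tri(r[0],(209.65,182.73)))
# strap edges on z=.046
y=[c for c in blobs(im,(22,150,120),(33,255,255)) if c[0][0][1]<200][0]
vx=[onz('top',f(*p,330,145),.046) for p in [(152,262),(300,336),(180,214),(322,284)]]
for a,b in [(0,1),(2,3)]:
    e=vx[a]-vx[b]; print('strap edge',vx[a],vx[b],np.degrees(np.arctan2(e[1],e[0])))
m=[onz('top',f(*p,330,145),.01) for p in [(123,487),(494,460),(470,100),(95,110)]]
print('plate',np.array(m)); 
for i in range(4):
    e=m[(i+1)%4]-m[i]; print(np.linalg.norm(e),np.degrees(np.arctan2(e[1],e[0])))
st=[onz('top',g(*p),.055) for p in [(235,535),(385,512),(310,112),]]; print('stand',np.array(st))
```

```text
mouth (array([ 0.43  , -0.2413,  0.064 ]), np.float64(0.004271600482121845))
strap tip corner L (array([ 0.462 , -0.1657,  0.046 ]), np.float64(0.004665722772601257)) R (array([ 0.4786, -0.1756,  0.0465]), np.float64(0.0035289027964744623))
handle end (array([ 0.4643, -0.1421,  0.1035]), np.float64(0.005369318054706311))
[[0.3912 0.2714 0.12  ]
 [0.4155 0.2671 0.12  ]
 [0.4006 0.1904 0.12  ]
 [0.3763 0.1949 0.12  ]] [0.3959 0.231  0.12  ]
0.024672357255332945 -10.084990041639522
0.0781236024480064 -101.02358190702327
0.02464757100794844 169.66088529070106
0.0780138912732949 78.99348228133258
tri (array([0.3972, 0.2293, 0.1178]), np.float64(0.004612053329185866))
strap edge [ 0.4611 -0.1635  0.046 ] [ 0.4334 -0.2148  0.046 ] 61.60403826940252
strap edge [ 0.4779 -0.174   0.046 ] [ 0.4516 -0.2233  0.046 ] 61.901205369080536
plate [[ 0.3843 -0.1542  0.01  ]
 [ 0.3904 -0.2883  0.01  ]
 [ 0.5219 -0.2851  0.01  ]
 [ 0.5219 -0.1488  0.01  ]]
0.13429135193585978 -87.37160528722741
0.13148396690352812 1.3912577949067528
0.13633388317212128 89.97914589387491
0.13775811425560405 -177.76339157448126
stand [[0.3546 0.2601 0.055 ]
 [0.3635 0.19   0.055 ]
 [0.5531 0.2223 0.055 ]]
```

```bash
cat >> h.py <<'E'
def goto(p,yang):
    s=arm.read_state(); M=R.from_rotvec(s['tool_rot']).as_matrix()
    sh=M.T@(np.array(p)-s['position'])
    cur=np.degrees(np.arctan2(M[1,1],M[0,1])); d=(yang-cur+180)%360-180
    print('shift',sh,'turn',-np.radians(d),'yang',cur,'pos',s['position'],'z',M[:,2],'w',s['gripper_width'],'F',s['force'],'t',s['clock'],'q',s['q'])
    return sh
E
python3 -c "
from h import *
goto([.397,.230,.245],-10.5)"
```

```text
shift [-0.3117 -0.288   0.    ] turn 1.4552785152792607 yang 72.88131694156633 pos [0.1839 0.597  0.2446] z [-0.0004 -0.0013 -1.    ] w 0.0853600054943587 F [-0.2509 -0.0467 -1.0585] t 0.15 q [-1.1665  0.5081 -0.2376  1.5009  0.1257  1.1489 -0.1548]
```

Request:
send_rows(commands=[-0.039,-0.036,0,0.18,-0.078,-0.072,0,0.36,-0.117,-0.108,0,0.54,-0.156,-0.144,0,0.72,-0.195,-0.18,0,0.9,-0.234,-0.216,0,1.08,-0.273,-0.252,0,1.26,-0.312,-0.288,0,1.44])

```text
clock: 1.15
position: [0.398, 0.2286, 0.2453]
tool_rot: [-2.406, -2.02, -0.0]
force: [0.4, 0.5, -1.1]
gripper_width: 0.0856
```

Request:
send_rows(commands=[0,0,0,0.015,0,0,0,0.015,0,0,0,0.015])

```text
clock: 1.52
position: [0.3966, 0.2315, 0.2451]
tool_rot: [-2.411, -2.013, 0.0]
force: [0.4, 0.2, 0.4]
gripper_width: 0.0853
```

Run:
```python
from h import *
s=arm.read_state(); im=imaging.snapshot('wrist'); cv2.imwrite('pics/w1.png',im)
goto([.397,.230,.245],-10.5)
for c in blobs(im,(105,140,60),(125,255,255),200):
    r=cv2.minAreaRect(c); print(r,cv2.boundingRect(c))
    b=cv2.boxPoints(r); w=np.array([onz('wrist',p,.128,s) for p in b]);print(w,w.mean(0))
```

```text
shift [-0.0014  0.0005  0.0001] turn 0.0035396831633931584 yang -10.297191093924061 pos [0.3967 0.2314 0.2451] z [-0.0005  0.0002 -1.    ] w 0.08551969479786099 F [-0.6247  0.3394  0.0127] t 1.575 q [-0.7386  0.2533  0.2019  1.918  -0.0612  0.9765 -0.6884]
((281.5554504394531, 200.451904296875), (36.2412109375, 111.17466735839844), 0.6986943483352661) (263, 145, 38, 112)
[[0.3804 0.1972 0.128 ]
 [0.3961 0.2744 0.128 ]
 [0.4193 0.2699 0.128 ]
 [0.4058 0.1923 0.128 ]] [0.4004 0.2334 0.128 ]
```

View pics/w1.png

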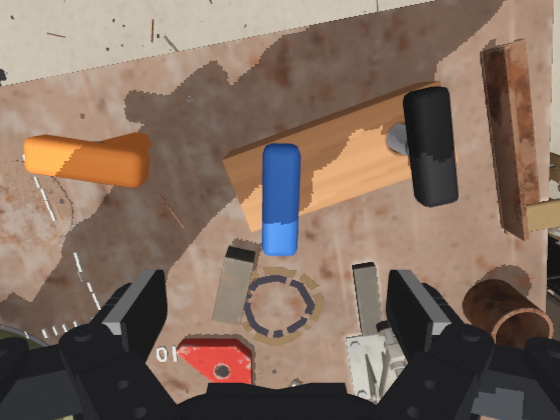

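Request:
send_rows(commands=[0.0015,0.0025,0.04,0,0.0015,0.0025,0.08,0,0.0015,0.0025,0.115,0,0.0015,0.0025,0.135,0,0.0015,0.0025,0.135,0])

```text
clock: 2.2
position: [0.399, 0.2316, 0.1091]
tool_rot: [-2.413, -2.011, 0.005]
force: [0.2, -0.0, 0.6]
gripper_width: 0.0853
```

Request:
send_rows(commands=[0,0,0,0,0,0,0,0,0,0,0,0,0,0,0,0,0,0,0,0,0,0,0,0], fingers=0)

```text
clock: 2.95
position: [0.4003, 0.2315, 0.111]
tool_rot: [-2.415, -2.009, -0.002]
force: [-1.1, 0.1, 6.3]
gripper_width: 0.0253
```

Request:
send_rows(commands=[0,0,-0.02,0,0,0,-0.05,0,0,0,-0.08,0,0,0,-0.11,0,0,0,-0.15,0,0,0,-0.19,0,0,0,-0.21,0,0,0,-0.21,0])

```text
clock: 3.95
position: [0.4004, 0.2313, 0.3213]
tool_rot: [2.415, 2.009, 0.004]
force: [-1.0, -1.1, -3.1]
gripper_width: 0.0252
```

Run:
```python
from h import *
s=arm.read_state()
for n in ['wrist','top','scene']:
    im=imaging.snapshot(n); cv2.imwrite(f'pics/{n}2.png',im)
    if n=='wrist':
        for c in blobs(im,(105,140,60),(125,255,255),100):print(cv2.minAreaRect(c),cv2.boundingRect(c))
goto([.430,-.241,.32],-28.3)
```

```text
((277.0, 290.0), (198.0, 76.0), 90.0) (239, 191, 77, 199)
shift [-0.4584  0.1159 -0.0004] turn 0.3109848916178432 yang -10.48187821796426 pos [0.3994 0.2309 0.319 ] z [-0.0019 -0.0012 -1.    ] w 0.02532787044739011 F [-0.202  0.259 -2.854] t 4.1 q [-0.7515  0.1935  0.2161  1.7788 -0.0446  1.1763 -0.705 ]
```

View pics/wrist2.png

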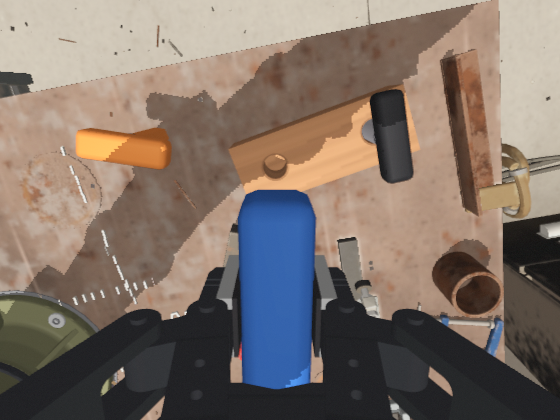

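View pics/scene2.png

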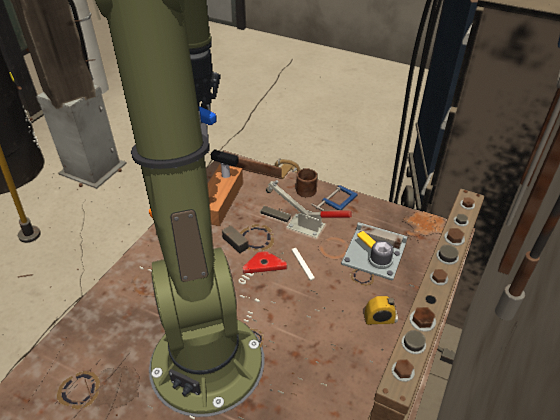

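```bash
python3 - <<'E'
from h import *
c=imaging.get_calibration('wrist');T=np.array(c['T_tool_cam'])
for px in [(277,191),(277,222),(277,383),(239,250),(315,250)]:
    d=T[:3,:3]@np.array([(px[0]-c['cx'])/c['fx'],-(px[1]-c['cy'])/c['fy'],-1.])
    print(px,[ (T[:3,3]+d*(z-T[2,3])/d[2]) for z in (-.018,-.005,.008)])
E
python3 - <<'E'
import cv2
im=cv2.imread('pics/wrist2.png');cv2.imwrite('pics/wz.png',cv2.resize(im[170:420,200:360],None,fx=3,fy=2.4))
E
```

```text
(277, 191) [array([ 0.0448,  0.0002, -0.018 ]), array([ 0.0415,  0.0002, -0.005 ]), array([0.0383, 0.0002, 0.008 ])]
(277, 222) [array([ 0.0348,  0.0002, -0.018 ]), array([ 0.0304,  0.0002, -0.005 ]), array([0.026 , 0.0002, 0.008 ])]
(277, 383) [array([-0.0259,  0.0003, -0.018 ]), array([-0.0375,  0.0003, -0.005 ]), array([-0.0491,  0.0003,  0.008 ])]
(239, 250) [array([ 0.0254, -0.0119, -0.018 ]), array([ 0.0199, -0.0133, -0.005 ]), array([ 0.0143, -0.0147,  0.008 ])]
(315, 250) [array([ 0.0254,  0.0123, -0.018 ]), array([ 0.0199,  0.0137, -0.005 ]), array([0.0144, 0.0152, 0.008 ])]
```

View pics/wz.png

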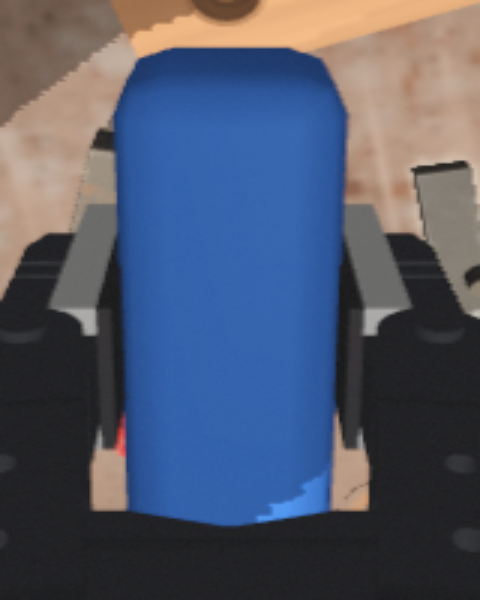

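Request:
send_rows(commands=[-0.04,0.01,0,0.03,-0.09,0.023,0,0.06,-0.15,0.038,0,0.1,-0.21,0.053,0,0.14,-0.27,0.068,0,0.18,-0.33,0.083,0,0.22,-0.385,0.098,0,0.26,-0.43,0.109,0,0.29])

```text
clock: 5.1
position: [0.4283, -0.2135, 0.3191]
tool_rot: [-2.681, -1.635, 0.003]
force: [0.5, 0.5, -2.6]
gripper_width: 0.0251
```

Request:
send_rows(commands=[-0.015,0.0,0,0.02,-0.015,0,0,0.02,-0.015,0,0,0.02])

```text
clock: 5.48
position: [0.4225, -0.223, 0.3198]
tool_rot: [-2.693, -1.615, -0.0]
force: [-1.1, 0.8, -3.0]
gripper_width: 0.0251
```

Run:
```python
from h import *
s=arm.read_state()
for n in ['wrist','top','scene']:
    im=imaging.snapshot(n); cv2.imwrite(f'pics/{n}3.png',im)
goto([.430,-.241,.32],-28.3)
cv2.imwrite('pics/t3z.png',cv2.resize(cv2.imread('pics/top3.png')[140:220,310:430],None,fx=6,fy=6,interpolation=2))
cv2.imwrite('pics/s3z.png',cv2.resize(cv2.imread('pics/scene3.png')[150:290,310:450],None,fx=4,fy=4,interpolation=2))
```

```text
shift [-0.0121  0.0148  0.0002] turn 0.0035413948085685227 yang -28.0970930238795 pos [ 0.4226 -0.2233  0.3202] z [ 0.0001  0.0007 -1.    ] w 0.02520128543595679 F [ 1.0246 -1.0472 -3.2647] t 5.625 q [-0.0234  0.2501  0.5994  1.7451 -0.1515  1.1929  0.1272]
```

View pics/wrist3.png

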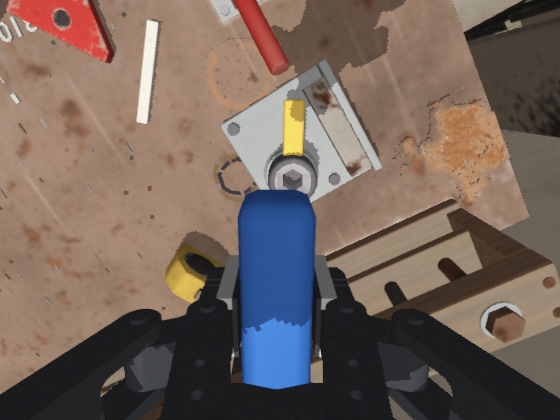

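View pics/t3z.png

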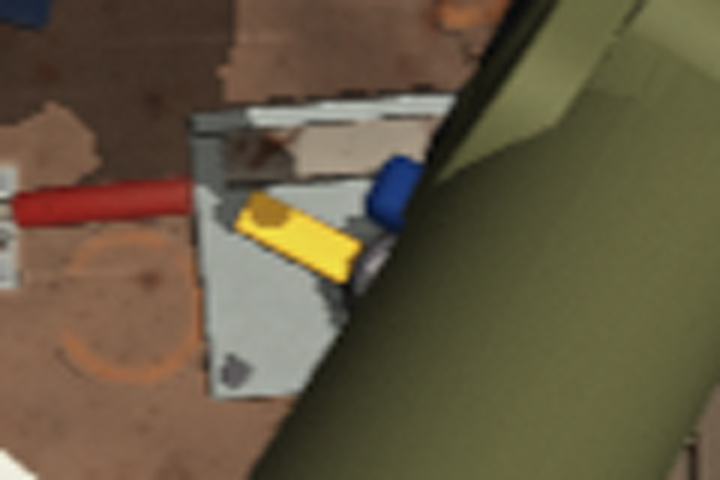

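View pics/s3z.png

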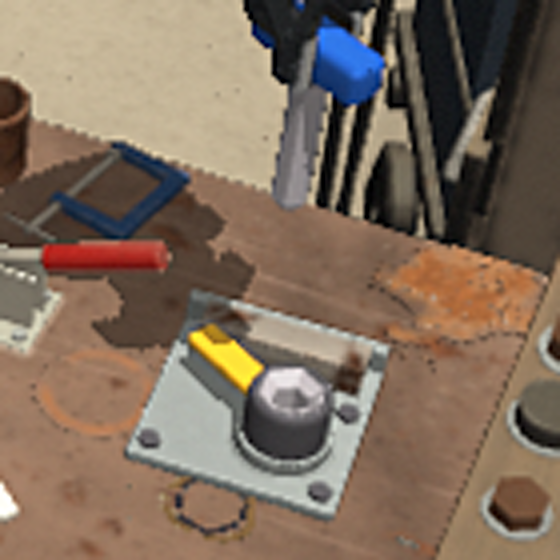

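Run:
```python
from h import *
s=arm.read_state(); im=cv2.imread('pics/wrist3.png')
cv2.imwrite('pics/w3z.png',cv2.resize(im[80:215,250:340],None,fx=5,fy=4.4,interpolation=2))
for z in (.06,.064,.068): print(onz('wrist',(292.5,178.5),z,s))
c=max(blobs(im[90:165,270:320],(20,130,80),(35,255,255)),key=cv2.contourArea);r=cv2.minAreaRect(c);print(r)
b=cv2.boxPoints(r)+np.array([270,90]);w=np.array([onz('wrist',p,.046,s) for p in b]);print(w)
for i in range(2):
    e=w[i+1]-w[i];print(np.linalg.norm(e),np.degrees(np.arctan2(e[1],e[0]))%180)
```

```text
[ 0.4319 -0.2412  0.06  ]
[ 0.4322 -0.2404  0.064 ]
[ 0.4325 -0.2396  0.068 ]
((24.0, 38.5), (55.0, 20.0), 90.0)
[[ 0.4609 -0.1673  0.046 ]
 [ 0.4792 -0.177   0.046 ]
 [ 0.4534 -0.228   0.046 ]
 [ 0.4343 -0.2179  0.046 ]]
0.02072266169522592 151.94934987044266
0.057159922402611966 63.151968855925745
```

View pics/w3z.png

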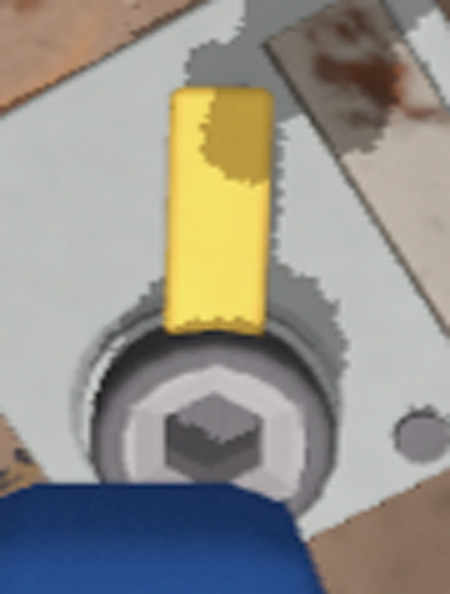

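Request:
send_rows(commands=[-0.006,0.008,0.02,0,-0.013,0.0163,0.05,0,-0.013,0.0163,0.085,0,-0.013,0.0163,0.115,0,-0.013,0.0163,0.135,0,-0.013,0.0163,0.14,0,-0.013,0.0163,0.14,0])

```text
clock: 6.5
position: [0.4308, -0.2437, 0.1807]
tool_rot: [2.696, 1.613, 0.0]
force: [-1.0, 0.3, -3.1]
gripper_width: 0.0249
```

Run:
```python
from h import *
for n in ['top','scene','wrist']:
    im=imaging.snapshot(n); cv2.imwrite(f'pics/{n}4.png',im)
goto([.4308,-.2425,.18],-28)
cv2.imwrite('pics/s4z.png',cv2.resize(cv2.imread('pics/scene4.png')[180:280,330:430],None,fx=6,fy=6,interpolation=2))
```

```text
shift [ 0.0014 -0.0009  0.0012] turn -0.004082742213279993 yang -28.23392389766085 pos [ 0.4309 -0.2442  0.1812] z [ 0.0016 -0.0007 -1.    ] w 0.025104951026659494 F [ 0.1578 -0.4536 -2.8062] t 6.65 q [ 0.0847  0.4201  0.545   1.9364 -0.2835  0.8587  0.2852]
```

View pics/s4z.png

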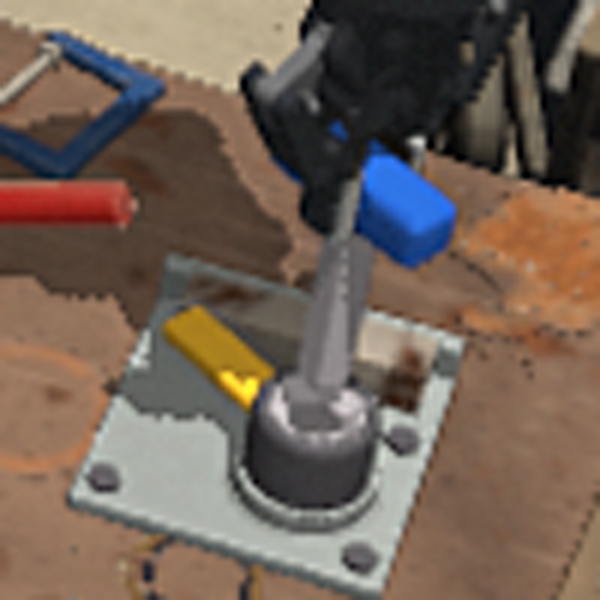

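View pics/top4.png

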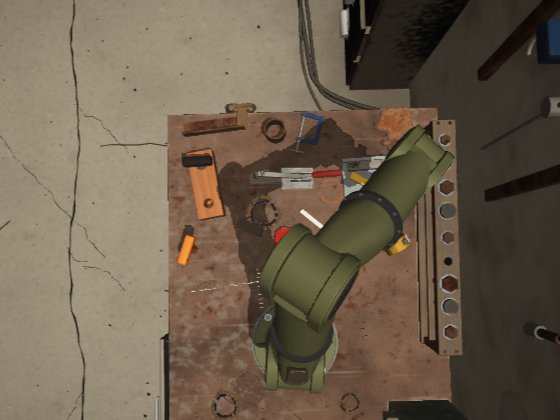

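Request:
send_rows(commands=[0.0015,-0.001,0.005,0,0.0015,-0.001,0.01,0,0.0015,-0.001,0.015,0,0.0015,-0.001,0.02,0,0.0015,-0.001,0.025,0])

```text
clock: 7.28
position: [0.4302, -0.2422, 0.1549]
tool_rot: [-2.696, -1.612, 0.0]
force: [0.6, 0.3, -3.0]
gripper_width: 0.0253
```

Request:
send_rows(commands=[0,0,0.004,0,0,0,0.008,0,0,0,0.012,0,0,0,0.014,0])

```text
clock: 7.78
position: [0.4306, -0.243, 0.1413]
tool_rot: [2.695, 1.611, 0.0]
force: [0.9, -3.6, 0.7]
gripper_width: 0.0255
```

Request:
send_rows(commands=[0,0,0.002,0,0,0,0.004,0,0,0,0.005,0,0,0,0.005,0])

```text
clock: 8.28
position: [0.4306, -0.2428, 0.1364]
tool_rot: [2.695, 1.611, 0.0]
force: [1.5, -5.3, -0.5]
gripper_width: 0.025
```

Request:
send_rows(commands=[-0.0008,0.0005,0.001,0,-0.0008,0.0005,0.002,0,-0.0008,0.0005,0.003,0,-0.0008,0.0005,0.003,0])

```text
clock: 8.78
position: [0.4306, -0.2432, 0.134]
tool_rot: [2.696, 1.612, 0.002]
force: [0.3, -2.7, 9.4]
gripper_width: 0.0252
```

Request:
send_rows(commands=[0,0,0.001,0,0,0,0.002,0,0,0,0.002,0])

```text
clock: 9.15
position: [0.4307, -0.2435, 0.1338]
tool_rot: [2.695, 1.611, 0.004]
force: [-4.2, 0.7, 31.3]
gripper_width: 0.0254
```

Run:
```python
from h import *
for n in ['scene','wrist']:
    im=imaging.snapshot(n); cv2.imwrite(f'pics/{n}5.png',im)
goto([.4308,-.2425,.134],-28)
cv2.imwrite('pics/s5z.png',cv2.resize(cv2.imread('pics/scene5.png')[180:280,330:430],None,fx=6,fy=6,interpolation=2))
```

```text
shift [ 0.0009 -0.0004 -0.0002] turn -0.004547369579255213 yang -28.260545084777508 pos [ 0.4307 -0.2435  0.1338] z [ 0.003   0.0002 -1.    ] w 0.025100695233368952 F [-3.7349  0.519  31.2542] t 9.25 q [ 0.1215  0.4813  0.503   1.9981 -0.3397  0.7411  0.3364]
```

View pics/s5z.png

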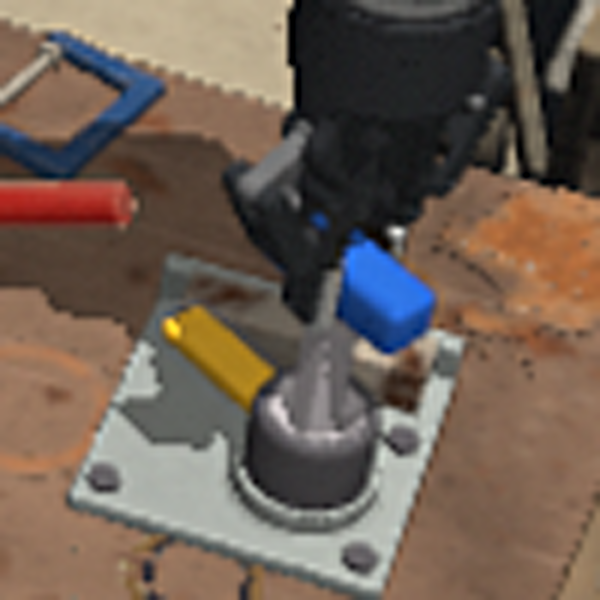

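View pics/wrist5.png

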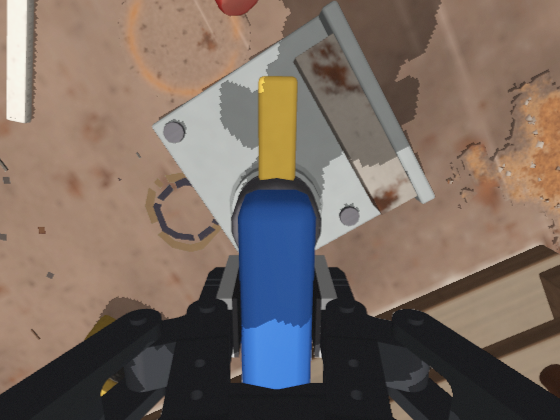

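Request:
send_rows(commands=[0,0,-0.001,0.05,0,-0.0002,-0.001,0.15,0,-0.0004,-0.001,0.25,0.0001,-0.0005,-0.001,0.35,0.0002,-0.0006,-0.001,0.45,0.0003,-0.0008,-0.001,0.55,0.0003,-0.0008,-0.001,0.6])

```text
clock: 10.12
position: [0.4307, -0.244, 0.1339]
tool_rot: [3.05, 0.739, 0.004]
force: [-0.6, -4.1, 16.8]
gripper_width: 0.0252
```

Run:
```python
from h import *
for n in ['wrist']:
    im=imaging.snapshot(n); cv2.imwrite(f'pics/{n}6.png',im)
goto([.4307,-.2435,.134],-28); print(arm.read_state()['ft_torque'])
```

```text
shift [ 0.0001 -0.0006 -0.    ] turn -0.6086257097878727 yang -62.87168447399918 pos [ 0.4308 -0.2441  0.134 ] z [ 0.0035 -0.0026 -1.    ] w 0.025500085707035693 F [ 0.0379 -4.5229 17.8287] t 10.175 q [ 0.0073  0.5215  0.6853  1.9998 -0.4672  0.7752 -0.1289]
[-1.2833  0.3369  0.0826]
```

View pics/wrist6.png

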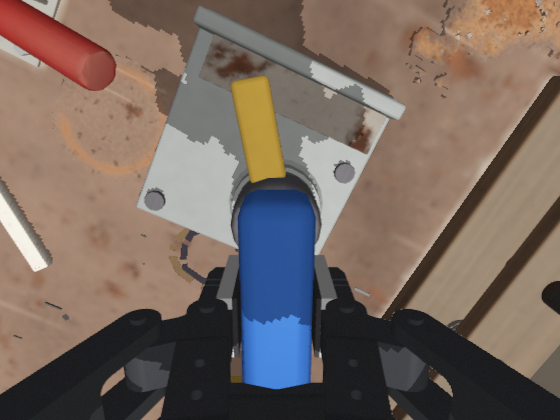

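Request:
send_rows(commands=[0,-0.0002,0,0.1,0,-0.0003,0,0.2,0.0001,-0.0005,0,0.3,0.0001,-0.0006,0,0.4,0.0002,-0.0007,0,0.48,0.0002,-0.0008,0,0.54,0.0002,-0.0008,0,0.56,0.0002,-0.0008,0,0.56])

```text
clock: 11.18
position: [0.4304, -0.2441, 0.134]
tool_rot: [3.135, -0.131, 0.005]
force: [-0.0, -6.2, 16.2]
gripper_width: 0.0252
```

Run:
```python
from h import *
for n in ['wrist']:
    s=arm.read_state();im=imaging.snapshot(n); cv2.imwrite(f'pics/{n}7.png',im)
goto([.4307,-.2435,.134],-28); print(s['ft_torque'])
c=max(blobs(im[60:180,180:320],(20,130,60),(35,255,255)),key=cv2.contourArea);r=cv2.minAreaRect(c)
b=cv2.boxPoints(r)+np.array([180,60]);w=np.array([onz('wrist',p,.046,s) for p in b])
for i in range(2):
    e=w[i+1]-w[i];print(np.linalg.norm(e),(np.degrees(np.arctan2(e[1],e[0]))+90)%180-90)
```

```text
shift [ 0.0002 -0.0006 -0.    ] turn -1.1651179749578084 yang -94.75634259991156 pos [ 0.4304 -0.2441  0.134 ] z [ 0.0035 -0.0041 -1.    ] w 0.02521626835098584 F [-1.0188 -6.3383 15.4368] t 11.225 q [-0.0874  0.573   0.8526  2.0021 -0.5883  0.8241 -0.5523]
[-1.9098  0.3081  0.0854]
0.021020734779475313 -84.92398831252169
0.05782710061470394 5.911976258225138
```

View pics/wrist7.png

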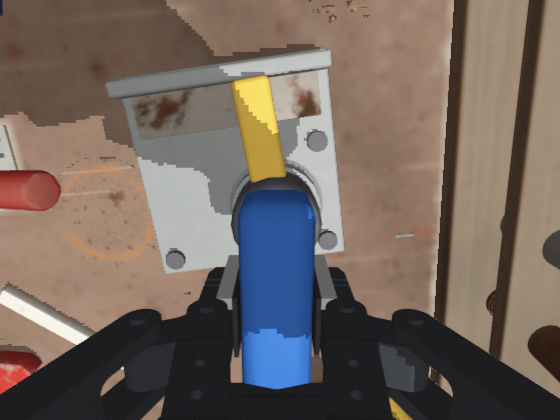

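Request:
send_rows(commands=[0,0,-0.0005,-0.04,0,0,-0.001,-0.07,0,0,-0.001,-0.07])

```text
clock: 11.6
position: [0.4304, -0.2438, 0.1341]
tool_rot: [3.138, -0.02, 0.004]
force: [1.5, -7.3, 3.7]
gripper_width: 0.0251
```

Request:
send_rows(commands=[0,0,0,0,0,0,0,0,0,0,0,0,0,0,0,0], fingers=0.05)

```text
clock: 12.1
position: [0.4294, -0.2412, 0.1331]
tool_rot: [-3.141, 0.019, 0.001]
force: [0.4, 0.5, -0.5]
gripper_width: 0.0498
```

Request:
send_rows(commands=[0,0,-0.01,0,0,0,-0.03,0,0,0,-0.06,0,0,0,-0.1,0,0,0,-0.14,0,0,0,-0.16,0,0,0,-0.16,0])

```text
clock: 12.98
position: [0.4299, -0.2423, 0.295]
tool_rot: [3.14, -0.019, 0.005]
force: [-0.9, 0.8, -0.9]
gripper_width: 0.05
```

Run:
```python
from h import *
s=arm.read_state()
for n in ['wrist','scene','top']:
    im=imaging.snapshot(n); cv2.imwrite(f'pics/{n}8.png',im)
    if n!='wrist': cv2.imwrite(f'pics/{n}8z.png',cv2.resize(im[150:280,310:450],None,fx=4,fy=4,interpolation=2))
    for c in blobs(im,(105,140,60),(125,255,255),60):print(n,cv2.minAreaRect(c))
goto([.4307,-.2435,.134],-28)
```

```text
wrist ((280.0, 191.5), (101.0, 34.0), 90.0)
scene ((387.9000549316406, 225.7000274658203), (11.180339813232422, 29.06888198852539), 26.56505012512207)
top ((554.5, 37.5), (33.0, 9.0), 90.0)
shift [0.0017 0.0024 0.1586] turn -1.0942675256720018 yang -90.69691087922916 pos [ 0.4292 -0.2412  0.2926] z [-0.0011  0.0008 -1.    ] w 0.05008062330421115 F [-0.4848  0.1152 -0.4676] t 13.125 q [-0.2257  0.3935  1.0022  1.7665 -0.3568  1.1801 -0.7017]
```

View pics/wrist8.png

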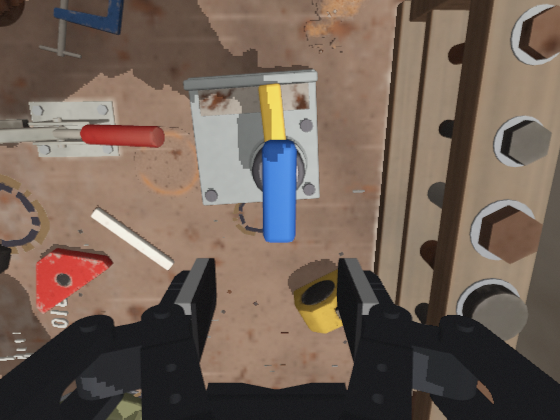

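View pics/scene8z.png

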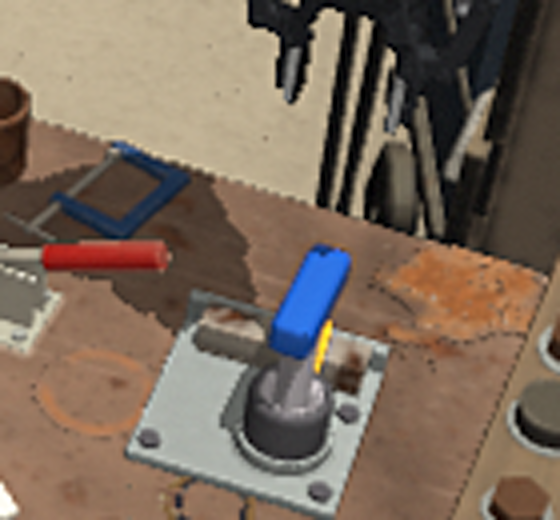

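Run:
```python
from h import *
s=arm.read_state()
for z in (.14,.152): print(onz('wrist',(280,191.5),z,s))
(o1,d1),(o2,d2)=ray('wrist',(280,191.5),s),ray('scene',(387.9,225.7))
t=np.linalg.lstsq(np.stack([d1,-d2],1),o2-o1,rcond=None)[0];print(o1+d1*t[0],o2+d2*t[1])
im=cv2.imread('pics/wrist8.png');c=max(blobs(im[80:140,255:295],(20,130,60),(35,255,255)),key=cv2.contourArea);r=cv2.minAreaRect(c)
b=cv2.boxPoints(r)+np.array([255,80]);w=np.array([onz('wrist',p,.046,s) for p in b]);print(w)
```

```text
[ 0.4298 -0.2435  0.14  ]
[ 0.4328 -0.2434  0.152 ]
[ 0.4295 -0.2435  0.1391] [ 0.4301 -0.2474  0.1389]
[[ 0.5097 -0.2244  0.046 ]
 [ 0.5115 -0.2452  0.046 ]
 [ 0.4594 -0.2506  0.046 ]
 [ 0.4573 -0.229   0.046 ]]
```

```bash
python3 -c "
from h import *
print(arm.job_done(), arm.read_state()['clock'])"
```

```text
the job is handed in; nothing more can be done
the job is handed in; nothing more can be done
```

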